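# Feel the lid gaps and stack the cases

### The arm

A 7-joint arm with a two-finger parallel gripper is mounted at the origin on the work surface. World frame = base frame: x ahead of the robot, y to its left, z up, the work surface at z = 0. Lengths are in mm, angles in rad, forces in N, time in s.
With the tool pointing down it reaches from about 400 to 750 mm from the base axis. Payload 19.5 kg.
Tool frame: the origin (TCP) lies between the finger pads; the fingertips stand 17 mm ahead of it and the grasp point (between the pads) lies 2 mm behind it; y points along the fingers, z is the direction in which the jaws open and shut, and the axes are right-handed (so a half turn about y gives the same grasp; the last joint's range is limited). The gripper opens to 85 mm and grips with 20 to 120 N. Pads are 22 mm wide; open, the fingers measure 114 mm over their backs; the gripper's body (76 mm by 85 mm) begins 54 mm behind the grasp point. The pads swing forward as they close: fully open they stand 13 mm farther back than shut.
Start: joints at [-1.299, 0.707, -0.028, 1.485, 0.022, 0.951, -0.075], TCP at [177.476, 546.9, 248.268] pointing down, gripper open.
Joint ranges: [-2.71, 2.71], [-0.32, 2.16], [-1.57, 1.52], [0, 2.45], [-1.46, 4.6], [0, 2.02], [-2.83, 2.83]. Speed limits (rad/s): [1.89, 1.89, 2.57, 2.57, 3.01, 3.01, 3.01].

### API

Orientations are given as a 3x3 rotation matrix whose columns are the frame's x, y, z axes.
In Python, from bench import read_state, optics, order gives the robot as it stands.
- The arm moves only by the tool move_arm, never from a script. Its argument "moves" is a list of rows, each a list of 5 numbers: the opening, from -1 (shut) to 1 (fully open), then the shift along the world's x, y, z in units of 40 mm (1.0 is 40 mm), then the turn about the world's z in units of 10 degrees (1.0 is 10 degrees). A call has 1 to 20 rows; each row is the pose to reach, as a shift and turn from the pose commanded when the call began; what a row does not reach only later rows make up. A row lasts 1/8 s, in which the tool goes at most 62.5 mm and 10.7 degrees, less where a joint would pass 70% of its speed; a pose out of reach is approached as far as the arm can. A call with a gripper value outside its range is refused whole. The fingers move at their own pace and stop on an object; "force" is the grip in N (left out, the last holds). Time passes only in rows, so rows that repeat a pose let the fingers close. It gives the time, the measured TCP pose, the force and the opening at its end, in the units of the state.
- read_state(): the state, without advancing time (a new reading comes with each control period).
- optics.get_image(name): name is "scene" or "side" or "wrist"; returns a dict with "image" (420x560x3 uint8, blue, green, red), "depth" (420x560 float32, mm along the optical axis (not along the pixel's ray), 0 where there is no reading), "fovy" (degrees; the focal length in pixels is half the picture's height over the tangent of half this angle, whatever the lens; pixels are square), "cx", "cy" (the principal point, pixels), "origin" and "orientation" of the camera in the world. Camera axes: x right, y down, z forward; pixel columns grow to the right and rows downward; lengths in mm; the calibration is good to about 2 mm. A picture is of the moment at which its call begins.
- order.sign_off(): hands the job in, once; it reports no verdict.
Trained networks look in a picture, given as the dict that the camera call returned (one of the last four; its "shot" number tells which), for a name from the list of things; names that differ only in an ending like _2 or _b are one class to them, and where a whole thing is asked for, a point or a joint stands for the part that bears it (a point fixed in the world has none). Each returns a list of dicts, best first, with "conf" (0 to 1); they miss things now and then, are a little off and sometimes report something else, mostly with a low value. They report only what shows in the picture. A call takes as long as a camera call.
- optics.find_in(name, picture): "centre" ([column, row] in pixels, amid what is visible of it).
- optics.landmark_of(name, picture): "centre" ([column, row] in pixels: a listed point, or the origin of a listed thing).
The state is a dict: "t": time; "joint_pos": joint angles; "joint_vel": joint speeds; "joint_torque": joint torques, N m; "tool_pos": TCP position; "ee_rot": TCP orientation; "force": force on the tool from outside, world axes, zero at the start; "wrist_torque": the same for the moment, N m; "opening": opening from 0.0 (shut) to 1.0 (fully open).
Only numpy, scipy, OpenCV 4.12 (cv2) and the standard library are available. Lean on these libraries where they do the work, as an engineer would, in place of code of your own. Each camera call takes 0.05 s, during which the arm holds its last target. There are 200 camera calls.

### The job

Working from the largest case down to the smallest, slide the feeler blade about 30 mm down into the lid gap of each wooden case on the bench and feel whether it drags, then put the blade back upright in its stand. Stack the cases squarely, centred on the boards with their long sides along the board's and the larger always below the smaller: the free-running ones on the slatted board, those that drag on the plain solid board. Leave everything else on the bench where it is.

Things in the scene. Friction and masses are not known exactly. Their poses are not given: they have to be found in the camera images.
- blade: the feeler blade, standing upright in the stand at the start: a steel blade 26 mm wide (its x), 4 mm thick (its y) with a rounded tip, 60 mm long, under a black handle 40 (x) x 20 (y) x 42 mm high; whole height 102 mm, 90 g. Origin: centre of the tip's lower end, z up towards the handle, so the handle spans z = 60 to 102 mm.
- stand: dark wooden block fixed to the bench, 74 (x) x 58 (y) x 62 mm high, with an upright slot 34 (x) x 10 (y) mm down through its middle to the bench; the blade's handle rests on its top, the tip then 2 mm above the bench. Origin: centre of the underside.
- rack: the slatted board fixed to the bench: three slats with gaps between them on two battens, 160 (x, along the slats) x 100 (y) mm, top 16 mm above the bench; the free-running cases go here. Origin: centre of the underside.
- slab: the plain solid board fixed to the bench, 160 (x) x 100 (y) mm, top 16 mm above the bench; the dragging cases go here. Origin: centre of the underside.
- case_l1: large closed wooden case, 120 (x) x 56 (y) x 44 mm high, about 950 g; either this or its look-alike double is present. Origin: centre of underside. Lid gap: middle of the top, 46 (x) x 10 (y) mm, 38 mm deep; inside, lips 6 to 19 mm down slope in and yield to the blade: unfelt (under 1 N) in a free-running case; a dragging one resists the sinking blade by 4 to 8 N from 17 to 23 mm down, then rubs the moving blade by 3 to 6 N.
- case_l2: large closed wooden case, 120 (x) x 56 (y) x 44 mm high, about 950 g; either this or its look-alike double is present. Origin: centre of underside. Lid gap: middle of the top, 46 (x) x 10 (y) mm, 38 mm deep; inside, lips 6 to 19 mm down slope in and yield to the blade: unfelt (under 1 N) in a free-running case; a dragging one resists the sinking blade by 4 to 8 N from 17 to 23 mm down, then rubs the moving blade by 3 to 6 N.
- case_m1: medium closed wooden case, 104 (x) x 56 (y) x 44 mm high, about 920 g; either this or its look-alike double is present. Origin: centre of underside. Lid gap: middle of the top, 46 (x) x 10 (y) mm, 38 mm deep; inside, lips 6 to 19 mm down slope in and yield to the blade: unfelt (under 1 N) in a free-running case; a dragging one resists the sinking blade by 4 to 8 N from 17 to 23 mm down, then rubs the moving blade by 3 to 6 N.
- case_m2: medium closed wooden case, 104 (x) x 56 (y) x 44 mm high, about 920 g; either this or its look-alike double is present. Origin: centre of underside. Lid gap: middle of the top, 46 (x) x 10 (y) mm, 38 mm deep; inside, lips 6 to 19 mm down slope in and yield to the blade: unfelt (under 1 N) in a free-running case; a dragging one resists the sinking blade by 4 to 8 N from 17 to 23 mm down, then rubs the moving blade by 3 to 6 N.
- case_s1: small closed wooden case, 88 (x) x 56 (y) x 44 mm high, about 890 g; this or its look-alike double or neither is present. Origin: centre of underside. Lid gap: middle of the top, 46 (x) x 10 (y) mm, 38 mm deep; inside, lips 6 to 19 mm down slope in and yield to the blade: unfelt (under 1 N) in a free-running case; a dragging one resists the sinking blade by 4 to 8 N from 17 to 23 mm down, then rubs the moving blade by 3 to 6 N.
- case_s2: small closed wooden case, 88 (x) x 56 (y) x 44 mm high, about 890 g; this or its look-alike double or neither is present. Origin: centre of underside. Lid gap: middle of the top, 46 (x) x 10 (y) mm, 38 mm deep; inside, lips 6 to 19 mm down slope in and yield to the blade: unfelt (under 1 N) in a free-running case; a dragging one resists the sinking blade by 4 to 8 N from 17 to 23 mm down, then rubs the moving blade by 3 to 6 N.
- case_x1: smallest closed wooden case, 72 (x) x 56 (y) x 44 mm high, about 860 g; either this or its look-alike double is present. Origin: centre of underside. Lid gap: middle of the top, 46 (x) x 10 (y) mm, 38 mm deep; inside, lips 6 to 19 mm down slope in and yield to the blade: unfelt (under 1 N) in a free-running case; a dragging one resists the sinking blade by 4 to 8 N from 17 to 23 mm down, then rubs the moving blade by 3 to 6 N.
- case_x2: smallest closed wooden case, 72 (x) x 56 (y) x 44 mm high, about 860 g; either this or its look-alike double is present. Origin: centre of underside. Lid gap: middle of the top, 46 (x) x 10 (y) mm, 38 mm deep; inside, lips 6 to 19 mm down slope in and yield to the blade: unfelt (under 1 N) in a free-running case; a dragging one resists the sinking blade by 4 to 8 N from 17 to 23 mm down, then rubs the moving blade by 3 to 6 N.
- jar: bystander: glass screw jar, 60 mm across, 85 mm high. Origin: centre of the underside.
- offcut: bystander: wood offcut 45 x 32 x 22 mm. Origin: centre of the underside.
- glue: bystander: white glue bottle, 52 mm across, 120 mm high. Origin: centre of the underside.
- driver: bystander, not always there: screwdriver lying near the far edge, 20 cm long. Origin: centre of the underside.
- tin: bystander: paint tin, 72 mm across, 80 mm high. Origin: centre of the underside.

How it is judged (in metres and radians):
On the way, in this order (a step that is already met when the one before it is completed fails the run):
1. the blade has been slid at least 24 mm into the lid gap of the large case (((z of blade in the frame of case_l1 between 0 and 0.02 m and x of blade in the frame of case_l1 between -0.025 and 0.025 m and y of blade in the frame of case_l1 between -0.008 and 0.008 m) or (z of blade in the frame of case_l2 between 0 and 0.02 m and x of blade in the frame of case_l2 between -0.025 and 0.025 m and y of blade in the frame of case_l2 between -0.008 and 0.008 m))), for 0.1 s.
2. the blade has been slid at least 24 mm into the lid gap of the medium case (((z of blade in the frame of case_m1 between 0 and 0.02 m and x of blade in the frame of case_m1 between -0.025 and 0.025 m and y of blade in the frame of case_m1 between -0.008 and 0.008 m) or (z of blade in the frame of case_m2 between 0 and 0.02 m and x of blade in the frame of case_m2 between -0.025 and 0.025 m and y of blade in the frame of case_m2 between -0.008 and 0.008 m))), for 0.1 s.
3. the blade has been slid at least 24 mm into the lid gap of the small case (((z of blade in the frame of case_s1 between 0 and 0.02 m and x of blade in the frame of case_s1 between -0.025 and 0.025 m and y of blade in the frame of case_s1 between -0.008 and 0.008 m) or (z of blade in the frame of case_s2 between 0 and 0.02 m and x of blade in the frame of case_s2 between -0.025 and 0.025 m and y of blade in the frame of case_s2 between -0.008 and 0.008 m))), for 0.1 s.
4. the blade has been slid at least 24 mm into the lid gap of the smallest case (((z of blade in the frame of case_x1 between 0 and 0.02 m and x of blade in the frame of case_x1 between -0.025 and 0.025 m and y of blade in the frame of case_x1 between -0.008 and 0.008 m) or (z of blade in the frame of case_x2 between 0 and 0.02 m and x of blade in the frame of case_x2 between -0.025 and 0.025 m and y of blade in the frame of case_x2 between -0.008 and 0.008 m))), for 0.1 s.
At the end, for the whole second after the job is handed in: Free-running cases in one column on the slatted board, dragging ones on the solid board: centred within 15 mm, long sides within 0.17 rad of the board's, level within 0.06 rad, larger below smaller, at rest; the blade fully down in its stand (within 12 mm, 0.12 rad of upright) (horizontal distance between each of case_l1, case_m2, case_s2, case_x1 and rack below 0.015 m and angle between the x axis of each of case_l1, case_m2, case_s2, case_x1 and the x axis of rack, either way round below 0.17 rad and angle between each of case_l1, case_m2, case_s2, case_x1, case_l2, case_m1, case_s1, case_x2's own z axis and vertical below 0.06 rad and height (world z) of each of case_l1, case_m2, case_s2, case_x1, case_l2, case_m1, case_s1, case_x2 above 0.012 m and linear speed of each of case_l1, case_m2, case_s2, case_x1, case_l2, case_m1, case_s1, case_x2, blade below 0.02 m/s and z of each of case_m2, case_s2, case_x1 in the frame of case_l1 above 0.035 m and z of each of case_s2, case_x1 in the frame of case_m2 above 0.035 m and z of case_x1 in the frame of case_s2 above 0.035 m and horizontal distance between each of case_l2, case_m1, case_s1, case_x2 and slab below 0.015 m and angle between the x axis of each of case_l2, case_m1, case_s1, case_x2 and the x axis of slab, either way round below 0.17 rad and z of each of case_m1, case_s1, case_x2 in the frame of case_l2 above 0.035 m and z of each of case_s1, case_x2 in the frame of case_m1 above 0.035 m and z of case_x2 in the frame of case_s1 above 0.035 m and horizontal distance between blade and stand below 0.012 m and z of blade in the frame of stand below 0.01 m and angle between blade's own z axis and vertical below 0.12 rad); the robot touches nothing.
It fails at once if a bystander is shifted by more than 40 mm (distance of any of jar, offcut, glue, driver, tin from where it was at the start of the episode above 0.04 m).
Of case_l1, case_l2 only 1 to 1 are there at a start; the rules pass over those that are not, and their reading is None.
Of case_m1, case_m2 only 1 to 1 are there at a start; the rules pass over those that are not, and their reading is None.
Of case_s1, case_s2, driver only 1 to 1 are there at a start; the rules pass over those that are not, and their reading is None.
Of case_x1, case_x2 only 1 to 1 are there at a start; the rules pass over those that are not, and their reading is None.
At some moment in a run one of case_x1, case_x2 may be knocked a few centimetres aside while the robot is not near it.
It also fails if it takes over 210 s, if anything falls off the work surface, if the arm or the gripper's body presses on something with over 40 N, if the wrist force passes 120 N, or if a joint passes its speed limit or range.

## Working session

There is one attempt and no reset: what is moved stays moved. The work goes in short steps, Python scripts to look and compute and a tool call to move; the robot and the scene stay as the last step left them, time stands still between calls to the robot, and variables do not carry over. Pictures are saved under pics/ and viewed, about 12 in all and at most 16, crops included, and the job is handed in when it is done.

Besides the shell and the picture viewer there is one more tool, called after "Emit:" as a command line: name --pt "numbers of a row" for each row, then --argument value for the rest. move_arm: Moves the arm, as the interface text tells. Its arguments: {"type":"object","properties":{"moves":{"type":"array"},"force":{"type":"number"}},"required":["moves"]}

```bash
ls; mkdir -p pics
cat > h.py <<'E'
import numpy as np, cv2
from bench import read_state, optics, order
def cam(n):
    return optics.get_image(n)
def f(p): return p["image"].shape[0]/2/np.tan(np.radians(p["fovy"])/2)
def cloud(p):
    d=p["depth"]; v,u=np.mgrid[:d.shape[0],:d.shape[1]]
    c=np.stack([(u-p["cx"])/f(p)*d,(v-p["cy"])/f(p)*d,d],-1)
    w=c@np.array(p["orientation"]).T+np.array(p["origin"]); w[d==0]=np.nan
    return w
def ray_z(p,u,v,z):
    r=np.array(p["orientation"])@np.array([(u-p["cx"])/f(p),(v-p["cy"])/f(p),1])
    o=np.array(p["origin"]); return o+r*(z-o[2])/r[2]
E
python3 - <<'E'
from h import *
s=read_state(); print({k:np.round(v,3).tolist() for k,v in s.items()})
for n in ("scene","side"):
    p=cam(n); cv2.imwrite(f"pics/{n}0.png",p["image"]); print(n,p["fovy"],p["origin"],np.round(p["orientation"],2).tolist())
    if n=="scene" or 1:
        for t in "blade stand rack slab case_l1 case_m1 case_s1 case_x1 jar offcut glue driver tin".split():
            print(t,[(np.round(r["centre"]).tolist(),round(r["conf"],2)) for r in optics.find_in(t,p)[:2]])
E
```

```text
pics
{'t': 0.0, 'joint_pos': [-1.299, 0.707, -0.028, 1.485, 0.022, 0.951, -0.075], 'joint_vel': [-0.001, -0.001, 0.0, 0.002, 0.0, -0.001, 0.002], 'joint_torque': [0.001, -88.316, 1.235, -23.616, 0.017, 0.006, 0.0], 'tool_pos': [177.421, 546.695, 247.839], 'ee_rot': [[0.951, -0.0, 0.309], [-0.309, -0.001, 0.951], [0.0, -1.0, -0.001]], 'force': [0.261, 0.647, 0.606], 'wrist_torque': [0.03, 0.046, -0.005], 'opening': 1.001}
scene 53.659977348198275 [1273.89281831 -398.23095637  527.74878636] [[0.52, 0.44, -0.73], [0.86, -0.28, 0.44], [-0.01, -0.85, -0.52]]
blade [([152.0, 247.0], 0.55)]
stand [([158.0, 271.0], 0.66)]
rack [([363.0, 161.0], 0.91)]
slab [([109.0, 253.0], 0.96)]
case_l1 [([273.0, 225.0], 0.48)]
case_m1 [([213.0, 209.0], 0.8)]
case_s1 [([334.0, 227.0], 0.95), ([381.0, 185.0], 0.2)]
case_x1 [([247.0, 253.0], 0.7), ([107.0, 250.0], 0.49)]
jar [([383.0, 184.0], 0.59)]
offcut [([276.0, 223.0], 0.56)]
glue [([402.0, 213.0], 0.82)]
driver []
tin [([210.0, 293.0], 0.81)]
side 47.27796160534418 [522.71905113 815.08746907 992.51569136] [[-0.99, -0.07, 0.08], [-0.1, 0.76, -0.64], [-0.02, -0.65, -0.76]]
blade [([283.0, 119.0], 0.78)]
stand [([286.0, 133.0], 0.81), ([330.0, 178.0], 0.7)]
rack [([334.0, 354.0], 0.6)]
slab [([332.0, 129.0], 0.81)]
case_l1 [([313.0, 244.0], 0.55)]
case_m1 [([330.0, 181.0], 0.65)]
case_s1 [([249.0, 235.0], 0.79)]
case_x1 [([260.0, 177.0], 0.93)]
jar [([264.0, 302.0], 0.73)]
offcut [([288.0, 206.0], 0.8)]
glue [([209.0, 276.0], 0.65)]
driver []
tin [([237.0, 140.0], 0.56)]
```

Run:
```python
import cv2
a=cv2.imread("pics/side0.png")[80:420,130:460]; b=cv2.imread("pics/scene0.png")[120:340,50:450]
cv2.imwrite("pics/a0.png",cv2.resize(a,None,fx=1.75,fy=1.75)); cv2.imwrite("pics/b0.png",cv2.resize(b,None,fx=2,fy=2))
```

```text
(no output)
```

View pics/a0.png

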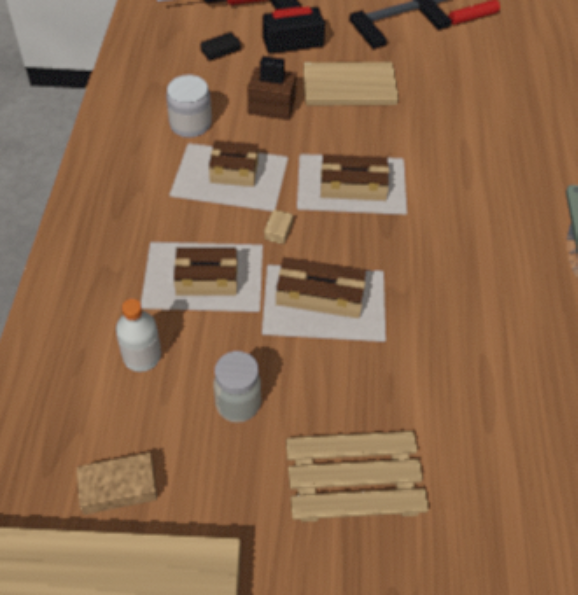

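View pics/b0.png

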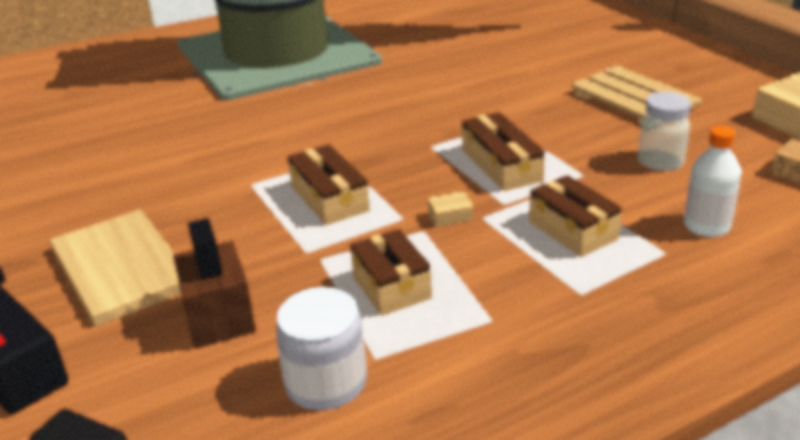

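The side view (crop) shows four cases on paper: medium at about (355,177) and smallest at (233,163), with large at (320,287) and small at (206,270). The stand with the blade is at (272,90), the slab at (350,85) and the rack at (357,475). Jar, glue, tin and offcut are all visible. Next I'll compute poses from depth.

```bash
cat >> h.py <<'E'
def blobs(p,zlo,zhi,amin=60,box=None):
    w=cloud(p); m=((w[...,2]>zlo)&(w[...,2]<zhi))
    if box: m&=(w[...,0]>box[0])&(w[...,0]<box[1])&(w[...,1]>box[2])&(w[...,1]<box[3])
    n,l,st,c=cv2.connectedComponentsWithStats(m.astype(np.uint8))
    out=[]
    for i in range(1,n):
        if st[i,4]<amin: continue
        q=w[l==i]; r=cv2.minAreaRect(q[:,:2].astype(np.float32))
        (x,y),(a,b),t=r
        if a<b: a,b,t=b,a,t+90
        t=(t+90)%180-90
        out.append(dict(c=(round(x,1),round(y,1)),size=(round(a,1),round(b,1)),ang=round(t,1),z=round(float(np.median(q[:,2])),1),px=np.round(c[i]).tolist(),n=int(st[i,4])))
    return out
E
python3 - <<'E'
from h import *
p=cam("side")
B=(300,900,-500,750)
for lo,hi in ((36,54),(9,22),(56,68),(93,112)):
    print(lo,hi)
    for b in blobs(p,lo,hi,40,B): print(b)
w=cam("wrist"); print(w["origin"],np.round(w["orientation"],2).tolist(),w["fovy"])
E
```

```text
36 54
{'c': (587.3, -439.6), 'size': (113.8, 45.2), 'ang': -4.2, 'z': 45.1, 'px': [297.0, 98.0], 'n': 162}
{'c': (605.8, -260.8), 'size': (85.2, 41.6), 'ang': 20.4, 'z': 45.0, 'px': [284.0, 135.0], 'n': 123}
{'c': (739.9, -208.4), 'size': (72.4, 36.5), 'ang': 18.1, 'z': 45.6, 'px': [238.0, 146.0], 'n': 116}
{'c': (658.7, -120.3), 'size': (72.6, 63.6), 'ang': -2.6, 'z': 43.2, 'px': [263.0, 169.0], 'n': 408}
{'c': (466.7, -106.4), 'size': (103.4, 63.4), 'ang': 1.3, 'z': 43.2, 'px': [332.0, 177.0], 'n': 604}
{'c': (674.8, 99.0), 'size': (87.0, 60.9), 'ang': 5.6, 'z': 43.3, 'px': [247.0, 231.0], 'n': 669}
{'c': (508.6, 112.1), 'size': (120.1, 60.7), 'ang': -6.5, 'z': 43.3, 'px': [313.0, 240.0], 'n': 949}
{'c': (740.0, 248.7), 'size': (51.6, 22.6), 'ang': 18.5, 'z': 45.2, 'px': [210.0, 280.0], 'n': 97}
{'c': (605.4, 310.1), 'size': (57.5, 24.2), 'ang': 5.6, 'z': 46.1, 'px': [266.0, 309.0], 'n': 114}
{'c': (741.9, 521.9), 'size': (322.2, 74.1), 'ang': 5.3, 'z': 44.9, 'px': [181.0, 402.0], 'n': 5882}
9 22
{'c': (436.2, -481.2), 'size': (53.1, 32.0), 'ang': -63.3, 'z': 17.5, 'px': [343.0, 10
[... 1642 characters left out ...]
ize': (75.4, 62.4), 'ang': -8.4, 'z': 60.9, 'px': [285.0, 128.0], 'n': 252}
{'c': (745.2, -207.2), 'size': (70.2, 41.2), 'ang': 3.7, 'z': 62.5, 'px': [237.0, 141.0], 'n': 88}
{'c': (737.7, 246.9), 'size': (51.9, 24.5), 'ang': 30.6, 'z': 61.8, 'px': [210.0, 276.0], 'n': 65}
{'c': (604.8, 303.8), 'size': (56.7, 33.0), 'ang': 11.3, 'z': 59.9, 'px': [265.0, 304.0], 'n': 117}
93 112
{'c': (610.3, -280.9), 'size': (40.0, 30.3), 'ang': -18.6, 'z': 102.2, 'px': [285.0, 116.0], 'n': 98}
{'c': (742.0, 240.4), 'size': (25.3, 16.6), 'ang': 26.9, 'z': 98.1, 'px': [207.0, 263.0], 'n': 58}
[101.5379287  571.32390495 374.36028459] [[0.31, 0.9, 0.3], [0.95, -0.29, -0.1], [0.0, 0.31, -0.95]] 63.42618769637886
```

Emit:
move_arm --pt "1 8.3 -10.9 0 1.2" --pt "1 8.3 -10.9 0 1.2" --pt "1 8.3 -10.9 0 1.2" --pt "1 8.3 -10.9 0 1.2" --pt "1 8.3 -10.9 0 1.2" --pt "1 8.3 -10.9 0 1.2" --pt "1 8.3 -10.9 0 1.2" --pt "1 8.3 -10.9 0 1.2" --pt "1 8.3 -10.9 0 1.2" --pt "1 8.3 -10.9 0 1.2" --pt "1 8.3 -10.9 0 1.2" --pt "1 8.3 -10.9 0 1.2" --pt "1 8.3 -10.9 0 1.2"

```text
t: 3.12
tool_pos: [509.2, 111.6, 248.4]
ee_rot: [[0.995, 0.0, 0.103], [-0.103, 0.0, 0.995], [0.0, -1.0, 0.0]]
force: [0.5, 0.4, 0.0]
opening: 1.0
```

Run:
```python
from h import *
p=cam("wrist"); cv2.imwrite("pics/w1.png",p["image"])
for b in blobs(p,38,50,300): print(b)
p=cam("side")
for b in blobs(p,41,50,60,(400,720,-150,170)): print(b)
```

```text
{'c': (467.8, -106.9), 'size': (104.3, 58.0), 'ang': 0.8, 'z': 44.4, 'px': [53.0, 162.0], 'n': 6136}
{'c': (509.9, 111.0), 'size': (120.0, 56.8), 'ang': -5.9, 'z': 44.6, 'px': [278.0, 180.0], 'n': 6217}
{'c': (595.3, 278.0), 'size': (59.1, 26.1), 'ang': -46.2, 'z': 44.2, 'px': [440.0, 243.0], 'n': 355}
{'c': (675.2, 98.0), 'size': (89.3, 56.2), 'ang': 4.9, 'z': 44.6, 'px': [281.0, 323.0], 'n': 3058}
{'c': (654.2, -120.7), 'size': (61.9, 57.8), 'ang': -0.6, 'z': 44.5, 'px': [88.0, 320.0], 'n': 1813}
{'c': (658.6, -118.4), 'size': (71.4, 60.2), 'ang': -2.4, 'z': 43.9, 'px': [263.0, 168.0], 'n': 324}
{'c': (454.8, -106.4), 'size': (77.8, 60.1), 'ang': -0.1, 'z': 43.5, 'px': [338.0, 177.0], 'n': 342}
{'c': (674.6, 99.3), 'size': (87.4, 59.8), 'ang': 5.0, 'z': 43.8, 'px': [247.0, 230.0], 'n': 566}
{'c': (508.6, 112.3), 'size': (119.9, 59.8), 'ang': -6.7, 'z': 43.8, 'px': [313.0, 239.0], 'n': 797}
```

View pics/w1.png

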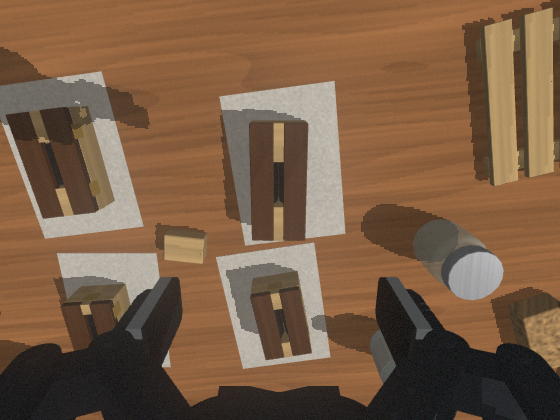

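The wrist view shows the large case at (278,180), medium at (55,160), small at (280,315), smallest at (95,315) and the offcut at (185,245). Next: the stand.

Emit:
move_arm --pt "0.2 2.5 -9.8 0.3 0" --pt "0.2 2.5 -9.8 0.3 0" --pt "0.2 2.5 -9.8 0.3 0" --pt "0.2 2.5 -9.8 0.3 0" --pt "0.2 2.5 -9.8 0.3 0" --pt "0.2 2.5 -9.8 0.3 0" --pt "0.2 2.5 -9.8 0.3 0" --pt "0.2 2.5 -9.8 0.3 0" --pt "0.2 2.5 -9.8 0.3 0" --pt "0.2 2.5 -9.8 0.3 0" --pt "0.2 2.5 -9.8 0.3 0"

```text
t: 4.6
tool_pos: [609.6, -280.5, 260.5]
ee_rot: [[0.995, 0.0, 0.103], [-0.103, -0.0, 0.995], [0.0, -1.0, -0.0]]
force: [-0.2, -0.2, 0.4]
opening: 0.6
```

Run:
```python
from h import *
p=cam("wrist"); cv2.imwrite("pics/w2.png",p["image"])
for r in ((98,112),(56,68),(12,20),(38,50)):
    print(r)
    for b in blobs(p,*r,200): print(b)
```

```text
(98, 112)
{'c': (612.3, -284.9), 'size': (40.2, 19.3), 'ang': -6.4, 'z': 104.4, 'px': [274.0, 199.0], 'n': 1019}
(56, 68)
{'c': (587.7, -464.7), 'size': (109.2, 55.0), 'ang': 17.6, 'z': 60.5, 'px': [89.0, 179.0], 'n': 5899}
{'c': (612.6, -285.4), 'size': (73.9, 57.6), 'ang': -7.6, 'z': 62.5, 'px': [274.0, 184.0], 'n': 3134}
{'c': (692.7, -589.1), 'size': (72.1, 38.7), 'ang': 18.3, 'z': 60.4, 'px': [14.0, 291.0], 'n': 1291}
{'c': (728.4, -253.5), 'size': (54.2, 12.6), 'ang': -41.3, 'z': 62.6, 'px': [317.0, 283.0], 'n': 225}
(12, 20)
{'c': (458.2, -500.3), 'size': (100.8, 23.4), 'ang': -52.6, 'z': 18.4, 'px': [47.0, 45.0], 'n': 873}
{'c': (490.0, -349.4), 'size': (138.6, 100.4), 'ang': 5.4, 'z': 16.4, 'px': [198.0, 66.0], 'n': 13629}
{'c': (486.2, -135.0), 'size': (66.8, 1.6), 'ang': 0.9, 'z': 15.6, 'px': [413.0, 37.0], 'n': 229}
{'c': (580.2, -439.9), 'size': (105.3, 2.6), 'ang': 17.2, 'z': 16.1, 'px': [131.0, 162.0], 'n': 327}
(38, 50)
{'c': (489.2, -107.2), 'size': (60.6, 57.4), 'ang': 0.9, 'z': 44.4, 'px': [454.0, 35.0], 'n': 4191}
{'c': (579.6, -440.8), 'size': (108.5, 6.4), 'ang': 18.8, 'z': 44.1, 'px': [118.0, 166.0], 'n': 627}
{'c': (661.5, -555.3), 'size': (201.7, 75.1), 'ang': -17.6, 'z': 47.8, 'px': [35.0, 232.0], 'n': 4338}
{'c': (660.0, -121.9), 'size': (72.6, 57.0), 'ang': -2.0, 'z': 44.5, 'px': [431.0, 211.0], 'n': 3324}
{'c': (723.8, -246.0), 'size': (60.8, 17.0), 'ang': -58.0, 'z': 43.4, 'px': [319.0, 272.0], 'n': 209}
```

View pics/w2.png

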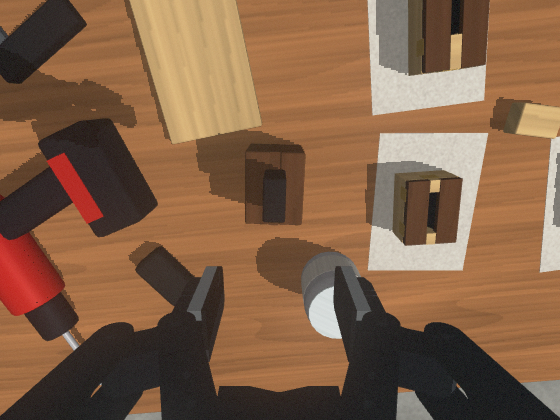

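Emit:
move_arm --pt "0 0.08 -0.1 -1 -0.12" --pt "0 0.08 -0.1 -2 -0.12" --pt "0 0.08 -0.1 -3 -0.12" --pt "0 0.08 -0.1 -3.8 -0.12" --pt "0 0.08 -0.1 -4.25 -0.12" --pt "0 0.08 -0.1 -4.25 -0.12" --pt "0 0.08 -0.1 -4.25 -0.12" --pt "-1 0.08 -0.1 -4.25 -0.12" --pt "-1 0.08 -0.1 -4.25 -0.12" --pt "-1 0.08 -0.1 -4.25 -0.12" --pt "-1 0.08 -0.1 -4.25 -0.12" --pt "-1 0.08 -0.1 -4.25 -0.12" --pt "-1 0.08 -0.1 -4.25 -0.12" --force 50

```text
t: 6.28
tool_pos: [613.1, -285.3, 91.4]
ee_rot: [[0.992, 0.001, 0.125], [-0.125, -0.001, 0.992], [0.001, -1.0, -0.001]]
force: [-1.4, 0.5, 8.7]
opening: 0.224
```

Emit:
move_arm --pt "-1 0 0 0.4 0" --pt "-1 0 0 0.9 0" --pt "-1 0 0 1.5 0" --pt "-1 0 0 2.2 0" --pt "-1 0 0 3 0" --pt "-1 0 0 3.2 0" --pt "-1 0 0 3.2 0" --pt "-1 0 0 3.2 0"

```text
t: 7.28
tool_pos: [612.4, -285.0, 217.4]
ee_rot: [[0.992, -0.001, 0.125], [-0.125, 0.0, 0.992], [-0.001, -1.0, 0.0]]
force: [0.0, -0.1, -1.9]
opening: 0.227
```

Run:
```python
from h import *
s=read_state(); print(s["force"],s["opening"],s["tool_pos"])
p=cam("wrist"); cv2.imwrite("pics/w3.png",p["image"])
w=cloud(p); m=np.abs(w-np.array(s["tool_pos"])).max(-1)<110
m[:, :200]=0; m[:,360:]=0
v,u=np.where(m); print(len(v)); 
q=cam("side"); x,y,z=s["tool_pos"]
for lo,hi in((100,130),(125,145),(145,185)):
  for b in blobs(q,lo,hi,5,(x-60,x+60,y-60,y+60)): print(lo,b)
```

```text
[ 0.03294348 -0.10321355 -1.8510692 ] 0.22704324839873385 [ 612.35434039 -284.96992787  217.37700342]
21674
125 {'c': (610.3, -282.2), 'size': (27.1, 7.7), 'ang': -9.0, 'z': 137.6, 'px': [286.0, 105.0], 'n': 48}
145 {'c': (610.7, -281.4), 'size': (27.6, 11.4), 'ang': -12.4, 'z': 164.4, 'px': [285.0, 97.0], 'n': 107}
```

View pics/w3.png

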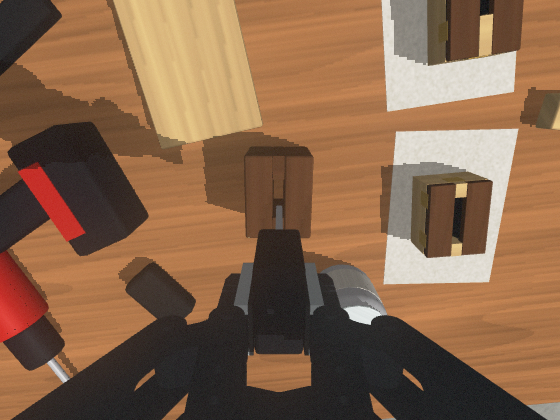

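Blade held and upright (277,230–330). On to the large case.

Emit:
move_arm --pt "-1 -2.56 9.9 0 0.12" --pt "-1 -2.56 9.9 0 0.12" --pt "-1 -2.56 9.9 0 0.12" --pt "-1 -2.56 9.9 0 0.12" --pt "-1 -2.56 9.9 0 0.12" --pt "-1 -2.56 9.9 0 0.12" --pt "-1 -2.56 9.9 0 0.12" --pt "-1 -2.56 9.9 0 0.12" --pt "-1 -2.56 9.9 0 0.12" --pt "-1 -2.56 9.9 0 0.12" --pt "-1 -2.56 9.9 0 0.12" --pt "-1 -2.56 9.9 -0.8 0.12" --pt "-1 -2.56 9.9 -1.6 0.12" --pt "-1 -2.56 9.9 -1.6 0.12" --pt "-1 -2.56 9.9 -1.6 0.12" --pt "-1 -2.56 9.9 -1.6 0.12"

```text
t: 9.38
tool_pos: [510.7, 110.9, 155.4]
ee_rot: [[0.995, 0.002, 0.104], [-0.104, 0.0, 0.995], [0.002, -1.0, 0.0]]
force: [0.5, -0.1, 0.1]
opening: 0.229
```

```bash
cat > look.py <<'E'
import sys
from h import *
s=read_state(); print(np.round(s["force"],2),np.round(s["tool_pos"],1))
n=sys.argv[1]; p=cam("wrist"); cv2.imwrite(f"pics/{n}.png",p["image"])
x,y,z=s["tool_pos"]
for b in blobs(p,38,50,300,(x-120,x+120,y-90,y+90)): print(b)
q=cam("side")
for b in blobs(q,z-84,z-50,5,(x-40,x+40,y-40,y+40)): print("blade",b)
for b in blobs(q,41,50,60,(x-80,x+80,y-60,y+60)): print("side",b)
E
python3 look.py w4
```

```text
[ 0.5  -0.1   0.06] [510.7 110.9 155.4]
{'c': (500.0, 111.9), 'size': (100.9, 56.8), 'ang': -5.9, 'z': 44.5, 'px': [279.0, 183.0], 'n': 8257}
blade {'c': (508.8, 113.5), 'size': (25.8, 6.0), 'ang': -6.9, 'z': 88.2, 'px': [314.0, 228.0], 'n': 100}
side {'c': (508.5, 112.9), 'size': (119.8, 59.4), 'ang': -5.8, 'z': 43.7, 'px': [314.0, 240.0], 'n': 764}
```

View pics/w4.png

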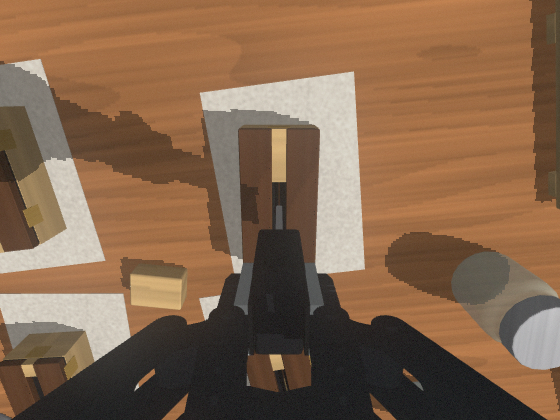

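Emit:
move_arm --pt "-1 0 0 -0.2 0" --pt "-1 0 0 -0.4 0" --pt "-1 0 0 -0.55 0" --pt "-1 0 0 -0.7 0" --pt "-1 0 0 -0.8 0" --pt "-1 0 0 -0.8 0" --pt "-1 0 0 -0.8 0"

```text
t: 10.35
tool_pos: [510.3, 110.9, 122.4]
ee_rot: [[0.995, 0.0, 0.104], [-0.104, -0.0, 0.995], [0.0, -1.0, -0.0]]
force: [0.3, 0.5, -0.4]
opening: 0.223
```

Emit:
move_arm --pt "-1 0 0 -0.1 0" --pt "-1 0 0 -0.2 0" --pt "-1 0 0 -0.27 0"

```text
t: 10.72
tool_pos: [510.5, 111.0, 111.4]
ee_rot: [[0.995, 0.001, 0.104], [-0.104, 0.0, 0.995], [0.001, -1.0, 0.0]]
force: [0.0, 0.4, 4.2]
opening: 0.229
```

Emit:
move_arm --pt "-1 0 0 -0.1 0" --pt "-1 0 0 -0.2 0"

```text
t: 10.98
tool_pos: [510.3, 110.9, 103.2]
ee_rot: [[0.995, 0.0, 0.104], [-0.104, -0.0, 0.995], [0.0, -1.0, -0.0]]
force: [0.7, -0.6, 3.7]
opening: 0.227
```

Emit:
move_arm --pt "-1 0 0 0 0" --pt "-1 0 0 0 0" --pt "-1 0 0 0 0"

```text
t: 11.35
tool_pos: [510.2, 110.9, 103.4]
ee_rot: [[0.995, -0.0, 0.104], [-0.104, -0.0, 0.995], [-0.0, -1.0, -0.0]]
force: [1.2, -1.1, -4.3]
opening: 0.225
```

Emit:
move_arm --pt "-1 0 0 0.12 0" --pt "-1 0 0 0.24 0"

```text
t: 11.6
tool_pos: [510.1, 110.9, 113.4]
ee_rot: [[0.995, -0.0, 0.104], [-0.104, -0.0, 0.995], [-0.0, -1.0, -0.0]]
force: [-0.4, 0.5, -2.7]
opening: 0.224
```

Emit:
move_arm --pt "-1 0 0 -0.05 0" --pt "-1 0 0 -0.1 0" --pt "-1 0 0 -0.15 0" --pt "-1 0 0 -0.2 0"

```text
t: 12.1
tool_pos: [510.4, 110.9, 105.0]
ee_rot: [[0.995, 0.0, 0.104], [-0.104, -0.0, 0.995], [0.0, -1.0, -0.0]]
force: [0.4, 0.5, 3.8]
opening: 0.226
```

Emit:
move_arm --pt "-1 0 0 0.05 0" --pt "-1 0 0 0.1 0" --pt "-1 0 0 0.15 0" --pt "-1 0 0 0.2 0"

```text
t: 12.6
tool_pos: [510.2, 110.9, 113.2]
ee_rot: [[0.995, -0.0, 0.104], [-0.104, -0.0, 0.995], [-0.0, -1.0, -0.0]]
force: [-0.4, 0.3, -3.1]
opening: 0.224
```

Emit:
move_arm --pt "-1 0 0 0.5 0" --pt "-1 0 0 1.2 0" --pt "-1 0 0 2 0" --pt "-1 0 0 2 0" --pt "-1 0 0 2 0" --pt "-1 0 0 2 0" --pt "-1 0 0 2 0"

```text
t: 13.48
tool_pos: [510.1, 110.9, 192.5]
ee_rot: [[0.995, -0.001, 0.104], [-0.104, -0.0, 0.995], [-0.001, -1.0, -0.0]]
force: [1.1, -0.4, -1.3]
opening: 0.223
```

```bash
python3 look.py w5
```

```text
[ 1.1  -0.39 -1.31] [510.1 110.9 192.5]
{'c': (508.6, 111.0), 'size': (118.3, 56.6), 'ang': -5.6, 'z': 44.6, 'px': [279.0, 180.0], 'n': 7005}
blade {'c': (508.1, 113.4), 'size': (25.8, 5.0), 'ang': -6.2, 'z': 125.3, 'px': [315.0, 218.0], 'n': 102}
side {'c': (508.5, 112.9), 'size': (119.7, 59.7), 'ang': -5.8, 'z': 43.7, 'px': [313.0, 239.0], 'n': 803}
```

Emit:
move_arm --pt "-1 -1.06 -5.45 0 0.68" --pt "-1 -1.06 -5.45 0 0.68" --pt "-1 -1.06 -5.45 0 0.68" --pt "-1 -1.06 -5.45 0 0.68" --pt "-1 -1.06 -5.45 0 0.68" --pt "-1 -1.06 -5.45 0 0.68" --pt "-1 -1.06 -5.45 -0.5 0.68" --pt "-1 -1.06 -5.45 -0.95 0.68" --pt "-1 -1.06 -5.45 -0.95 0.68" --pt "-1 -1.06 -5.45 -0.95 0.68" --pt "-1 -1.06 -5.45 -0.95 0.68"

```text
t: 14.95
tool_pos: [468.2, -106.9, 155.7]
ee_rot: [[1.0, 0.001, -0.015], [0.015, -0.0, 1.0], [0.001, -1.0, -0.0]]
force: [0.3, 0.3, -0.9]
opening: 0.23
```

```bash
python3 look.py w6
```

```text
[ 0.29  0.26 -0.95] [ 468.2 -106.9  155.7]
{'c': (461.5, -107.4), 'size': (92.5, 56.8), 'ang': 1.1, 'z': 44.5, 'px': [278.0, 190.0], 'n': 7189}
blade {'c': (466.3, -105.3), 'size': (25.9, 9.6), 'ang': -1.4, 'z': 89.9, 'px': [334.0, 164.0], 'n': 93}
side {'c': (466.3, -104.7), 'size': (102.0, 60.5), 'ang': 1.1, 'z': 43.7, 'px': [333.0, 176.0], 'n': 487}
```

View pics/w6.png

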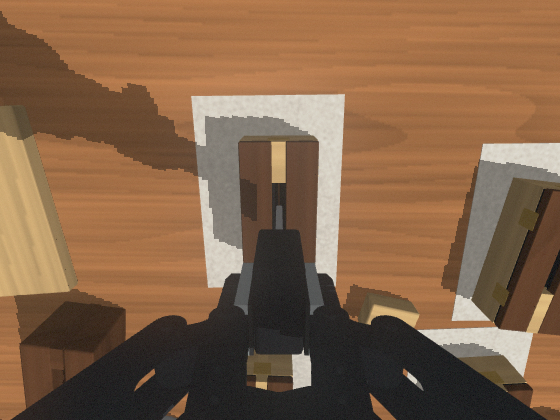

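Blade centred over the medium case gap (279,205).

Emit:
move_arm --pt "-1 0 0 -0.2 0" --pt "-1 0 0 -0.4 0" --pt "-1 0 0 -0.55 0" --pt "-1 0 0 -0.7 0" --pt "-1 0 0 -0.8 0" --pt "-1 0 0 -0.8 0" --pt "-1 0 0 -0.8 0"

```text
t: 15.92
tool_pos: [467.9, -107.1, 123.2]
ee_rot: [[1.0, 0.0, -0.014], [0.014, -0.0, 1.0], [0.0, -1.0, -0.0]]
force: [-0.7, 0.0, -1.5]
opening: 0.224
```

Emit:
move_arm --pt "-1 0 0 -0.1 0" --pt "-1 0 0 -0.2 0" --pt "-1 0 0 -0.27 0"

```text
t: 16.3
tool_pos: [468.1, -107.1, 112.2]
ee_rot: [[1.0, 0.0, -0.014], [0.014, -0.0, 1.0], [0.0, -1.0, -0.0]]
force: [-0.4, 0.9, 1.8]
opening: 0.225
```

Emit:
move_arm --pt "-1 0 0 -0.1 0" --pt "-1 0 0 -0.2 0"

```text
t: 16.55
tool_pos: [468.0, -107.1, 104.0]
ee_rot: [[1.0, 0.0, -0.014], [0.014, -0.0, 1.0], [0.0, -1.0, -0.0]]
force: [0.9, 1.2, 2.9]
opening: 0.226
```

Emit:
move_arm --pt "-1 0 0 0 0" --pt "-1 0 0 0 0" --pt "-1 0 0 0 0"

```text
t: 16.92
tool_pos: [467.7, -107.1, 104.2]
ee_rot: [[1.0, -0.0, -0.014], [0.014, -0.0, 1.0], [-0.0, -1.0, -0.0]]
force: [0.7, -0.6, -5.7]
opening: 0.23
```

Emit:
move_arm --pt "-1 0 0 0.05 0" --pt "-1 0 0 0.1 0" --pt "-1 0 0 0.15 0" --pt "-1 0 0 0.2 0"

```text
t: 17.42
tool_pos: [467.8, -107.1, 112.4]
ee_rot: [[1.0, -0.0, -0.014], [0.014, -0.0, 1.0], [-0.0, -1.0, -0.0]]
force: [0.2, -0.3, -6.6]
opening: 0.223
```

Emit:
move_arm --pt "-1 0 0 -0.05 0" --pt "-1 0 0 -0.1 0" --pt "-1 0 0 -0.15 0" --pt "-1 0 0 -0.2 0"

```text
t: 17.92
tool_pos: [468.0, -107.1, 104.1]
ee_rot: [[1.0, 0.0, -0.014], [0.014, -0.0, 1.0], [0.0, -1.0, -0.0]]
force: [0.6, -0.5, 5.2]
opening: 0.226
```

Emit:
move_arm --pt "-1 0 0 0.5 0" --pt "-1 0 0 1.2 0" --pt "-1 0 0 2.2 0" --pt "-1 0 0 2.2 0" --pt "-1 0 0 2.2 0" --pt "-1 0 0 2.2 0" --pt "-1 0 0 2.2 0"

```text
t: 18.8
tool_pos: [467.7, -107.0, 191.7]
ee_rot: [[1.0, -0.001, -0.014], [0.014, 0.0, 1.0], [-0.001, -1.0, 0.0]]
force: [-0.3, 0.3, -0.3]
opening: 0.226
```

Emit:
move_arm --pt "-1 5.18 5.13 0 0.41" --pt "-1 5.18 5.13 0 0.41" --pt "-1 5.18 5.13 0 0.41" --pt "-1 5.18 5.13 0 0.41" --pt "-1 5.18 5.13 0 0.41" --pt "-1 5.18 5.13 0 0.41" --pt "-1 5.18 5.13 0 0.41" --pt "-1 5.18 5.13 -0.5 0.41" --pt "-1 5.18 5.13 -0.95 0.41" --pt "-1 5.18 5.13 -0.95 0.41" --pt "-1 5.18 5.13 -0.95 0.41" --pt "-1 5.18 5.13 -0.95 0.41"

```text
t: 20.3
tool_pos: [675.3, 98.0, 155.2]
ee_rot: [[0.996, 0.001, -0.086], [0.086, 0.0, 0.996], [0.001, -1.0, -0.0]]
force: [-0.3, 0.7, -0.3]
opening: 0.224
```

```bash
python3 look.py w7
```

```text
[-0.3   0.71 -0.26] [675.3  98.  155.2]
{'c': (561.6, 105.4), 'size': (56.0, 16.7), 'ang': 85.3, 'z': 44.4, 'px': [309.0, 47.0], 'n': 2265}
{'c': (673.1, 97.5), 'size': (83.4, 56.9), 'ang': 5.1, 'z': 44.5, 'px': [278.0, 197.0], 'n': 6199}
blade {'c': (673.1, 100.3), 'size': (25.7, 6.5), 'ang': -2.9, 'z': 89.6, 'px': [246.0, 219.0], 'n': 90}
side {'c': (674.4, 99.4), 'size': (87.3, 59.6), 'ang': 4.8, 'z': 43.8, 'px': [247.0, 230.0], 'n': 522}
```

View pics/w7.png

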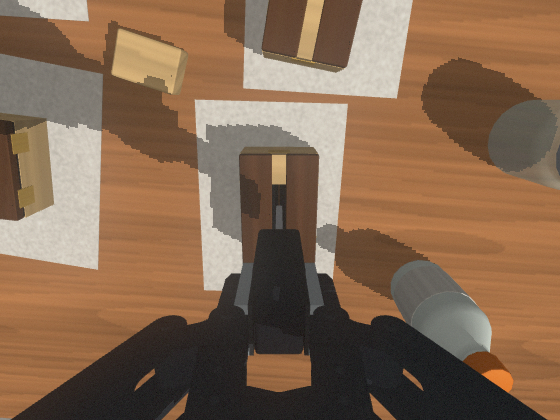

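Blade is over the small case gap (279,207); glue bottle well clear.

Emit:
move_arm --pt "-1 0 0 -0.2 0" --pt "-1 0 0 -0.4 0" --pt "-1 0 0 -0.55 0" --pt "-1 0 0 -0.7 0" --pt "-1 0 0 -0.8 0" --pt "-1 0 0 -0.8 0" --pt "-1 0 0 -0.8 0"

```text
t: 21.28
tool_pos: [675.2, 98.1, 122.5]
ee_rot: [[0.996, 0.0, -0.086], [0.086, -0.0, 0.996], [0.0, -1.0, -0.0]]
force: [0.1, 0.4, -1.2]
opening: 0.224
```

Emit:
move_arm --pt "-1 0 0 -0.1 0" --pt "-1 0 0 -0.2 0" --pt "-1 0 0 -0.27 0"

```text
t: 21.65
tool_pos: [675.4, 98.1, 111.7]
ee_rot: [[0.996, 0.001, -0.086], [0.086, -0.0, 0.996], [0.001, -1.0, -0.0]]
force: [0.2, -0.8, 4.2]
opening: 0.226
```

Emit:
move_arm --pt "-1 0 0 -0.1 0" --pt "-1 0 0 -0.2 0"

```text
t: 21.9
tool_pos: [675.2, 98.1, 103.3]
ee_rot: [[0.996, 0.0, -0.086], [0.086, -0.0, 0.996], [0.0, -1.0, -0.0]]
force: [0.4, -1.5, 4.3]
opening: 0.225
```

Emit:
move_arm --pt "-1 0 0 0 0" --pt "-1 0 0 0 0" --pt "-1 0 0 0 0"

```text
t: 22.28
tool_pos: [674.9, 98.1, 103.2]
ee_rot: [[0.996, -0.001, -0.086], [0.086, -0.0, 0.996], [-0.001, -1.0, -0.0]]
force: [1.6, -0.2, -5.7]
opening: 0.227
```

Emit:
move_arm --pt "-1 0 0 0.05 0" --pt "-1 0 0 0.1 0" --pt "-1 0 0 0.15 0" --pt "-1 0 0 0.2 0"

```text
t: 22.78
tool_pos: [675.0, 98.1, 111.6]
ee_rot: [[0.996, -0.0, -0.086], [0.086, -0.0, 0.996], [-0.0, -1.0, -0.0]]
force: [-0.1, 0.8, -6.4]
opening: 0.226
```

Emit:
move_arm --pt "-1 0 0 -0.05 0" --pt "-1 0 0 -0.1 0" --pt "-1 0 0 -0.15 0" --pt "-1 0 0 -0.2 0"

```text
t: 23.28
tool_pos: [675.2, 98.1, 103.4]
ee_rot: [[0.996, 0.0, -0.086], [0.086, -0.0, 0.996], [0.0, -1.0, -0.0]]
force: [0.5, -0.8, 3.8]
opening: 0.224
```

Emit:
move_arm --pt "-1 0 0 0.5 0" --pt "-1 0 0 1.2 0" --pt "-1 0 0 2.2 0" --pt "-1 0 0 2.2 0" --pt "-1 0 0 2.2 0" --pt "-1 0 0 2.2 0" --pt "-1 0 0 2.2 0"

```text
t: 24.15
tool_pos: [674.9, 98.1, 190.7]
ee_rot: [[0.996, -0.001, -0.086], [0.086, -0.0, 0.996], [-0.001, -1.0, -0.0]]
force: [-0.8, -0.8, -2.1]
opening: 0.227
```

Run:
```python
from h import *
for n in ("wrist","side"):
    p=cam(n)
    for b in blobs(p,40,50,100,(580,760,-200,-40)): print(n,b)
```

```text
wrist {'c': (660.9, -112.1), 'size': (73.2, 40.1), 'ang': -3.4, 'z': 44.4, 'px': [25.0, 162.0], 'n': 3701}
side {'c': (658.8, -119.9), 'size': (71.6, 61.3), 'ang': -1.8, 'z': 43.6, 'px': [263.0, 168.0], 'n': 345}
```

Emit:
move_arm --pt "-1 -0.39 -5.49 0 -0.71" --pt "-1 -0.39 -5.49 0 -0.71" --pt "-1 -0.39 -5.49 0 -0.71" --pt "-1 -0.39 -5.49 0 -0.71" --pt "-1 -0.39 -5.49 0 -0.71" --pt "-1 -0.39 -5.49 0 -0.71" --pt "-1 -0.39 -5.49 -0.5 -0.71" --pt "-1 -0.39 -5.49 -0.92 -0.71" --pt "-1 -0.39 -5.49 -0.92 -0.71" --pt "-1 -0.39 -5.49 -0.92 -0.71" --pt "-1 -0.39 -5.49 -0.92 -0.71"

```text
t: 25.62
tool_pos: [659.7, -121.4, 155.3]
ee_rot: [[0.999, 0.001, 0.038], [-0.038, -0.0, 0.999], [0.001, -1.0, -0.0]]
force: [0.4, 0.3, -1.3]
opening: 0.222
```

```bash
python3 look.py w8
```

```text
[ 0.44  0.3  -1.31] [ 659.7 -121.4  155.3]
{'c': (659.9, -121.7), 'size': (71.9, 56.8), 'ang': -1.9, 'z': 44.5, 'px': [279.0, 203.0], 'n': 5233}
{'c': (734.2, -200.5), 'size': (40.6, 6.8), 'ang': 24.0, 'z': 44.1, 'px': [183.0, 300.0], 'n': 359}
blade {'c': (658.3, -118.8), 'size': (25.1, 7.8), 'ang': -4.8, 'z': 88.0, 'px': [263.0, 156.0], 'n': 85}
side {'c': (659.1, -119.0), 'size': (72.4, 60.1), 'ang': -3.4, 'z': 43.9, 'px': [263.0, 168.0], 'n': 307}
```

View pics/w8.png

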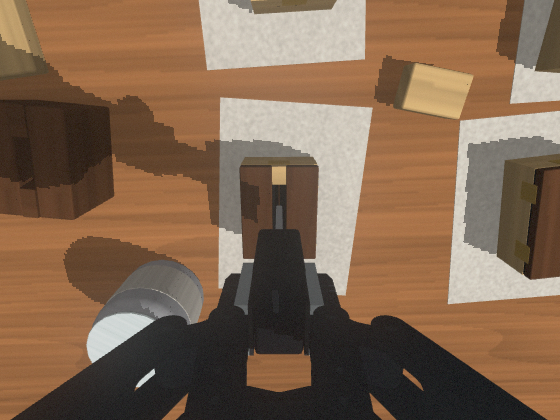

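Blade centred over the smallest case gap (279,210).

Emit:
move_arm --pt "-1 0 0 -0.2 0" --pt "-1 0 0 -0.4 0" --pt "-1 0 0 -0.55 0" --pt "-1 0 0 -0.7 0" --pt "-1 0 0 -0.8 0" --pt "-1 0 0 -0.8 0" --pt "-1 0 0 -0.8 0"

```text
t: 26.6
tool_pos: [659.6, -121.5, 122.9]
ee_rot: [[0.999, 0.0, 0.038], [-0.038, -0.0, 0.999], [0.0, -1.0, -0.0]]
force: [0.2, 0.1, -1.2]
opening: 0.226
```

Emit:
move_arm --pt "-1 0 0 -0.1 0" --pt "-1 0 0 -0.2 0" --pt "-1 0 0 -0.27 0"

```text
t: 26.98
tool_pos: [659.8, -121.5, 112.0]
ee_rot: [[0.999, 0.001, 0.038], [-0.038, -0.0, 0.999], [0.001, -1.0, -0.0]]
force: [-0.4, 0.4, 3.0]
opening: 0.22
```

Emit:
move_arm --pt "-1 0 0 -0.1 0" --pt "-1 0 0 -0.2 0"

```text
t: 27.22
tool_pos: [659.6, -121.5, 103.7]
ee_rot: [[0.999, 0.0, 0.038], [-0.038, -0.0, 0.999], [0.0, -1.0, -0.0]]
force: [-0.3, 1.2, 4.2]
opening: 0.223
```

Emit:
move_arm --pt "-1 0 0 0 0" --pt "-1 0 0 0 0" --pt "-1 0 0 0 0"

```text
t: 27.6
tool_pos: [659.3, -121.4, 103.6]
ee_rot: [[0.999, -0.001, 0.038], [-0.038, 0.0, 0.999], [-0.001, -1.0, -0.0]]
force: [1.6, 0.6, -5.5]
opening: 0.228
```

Emit:
move_arm --pt "-1 0 0 0.05 0" --pt "-1 0 0 0.1 0" --pt "-1 0 0 0.15 0" --pt "-1 0 0 0.2 0"

```text
t: 28.1
tool_pos: [659.4, -121.5, 112.0]
ee_rot: [[0.999, -0.0, 0.038], [-0.038, -0.0, 0.999], [-0.0, -1.0, -0.0]]
force: [-0.1, 0.3, -6.6]
opening: 0.226
```

Emit:
move_arm --pt "-1 0 0 -0.05 0" --pt "-1 0 0 -0.1 0" --pt "-1 0 0 -0.15 0" --pt "-1 0 0 -0.2 0"

```text
t: 28.6
tool_pos: [659.6, -121.5, 103.8]
ee_rot: [[0.999, 0.0, 0.038], [-0.038, -0.0, 0.999], [0.0, -1.0, -0.0]]
force: [1.1, 0.6, 3.7]
opening: 0.225
```

Emit:
move_arm --pt "-1 0 0 0.5 0" --pt "-1 0 0 1.2 0" --pt "-1 0 0 2.2 0" --pt "-1 0 0 2.9 0" --pt "-1 0 0 2.9 0" --pt "-1 0 0 2.9 0" --pt "-1 0 0 2.9 0"

```text
t: 29.48
tool_pos: [659.1, -121.5, 218.8]
ee_rot: [[0.999, -0.002, 0.038], [-0.038, 0.0, 0.999], [-0.002, -1.0, 0.0]]
force: [0.9, -0.4, -1.5]
opening: 0.227
```

All four read as dragging. I'll repeat the same motion in free air as a control.

Emit:
move_arm --pt "-1 0 0 -0.05 0" --pt "-1 0 0 -0.1 0" --pt "-1 0 0 -0.15 0" --pt "-1 0 0 -0.2 0"

```text
t: 29.98
tool_pos: [659.5, -121.5, 211.7]
ee_rot: [[0.999, -0.0, 0.038], [-0.038, -0.0, 0.999], [-0.0, -1.0, -0.0]]
force: [0.1, 1.3, -0.3]
opening: 0.228
```

Emit:
move_arm --pt "-1 0 0 0.05 0" --pt "-1 0 0 0.1 0" --pt "-1 0 0 0.15 0" --pt "-1 0 0 0.2 0"

```text
t: 30.48
tool_pos: [659.5, -121.5, 220.1]
ee_rot: [[0.999, 0.0, 0.038], [-0.038, -0.0, 0.999], [0.0, -1.0, -0.0]]
force: [1.1, -0.8, -1.0]
opening: 0.224
```

Emit:
move_arm --pt "-1 -1.17 -4.09 0 -0.5" --pt "-1 -1.17 -4.09 0 -0.5" --pt "-1 -1.17 -4.09 0 -0.5" --pt "-1 -1.17 -4.09 0 -0.5" --pt "-1 -1.17 -4.09 0 -0.5" --pt "-1 -1.17 -4.09 0 -0.5" --pt "-1 -1.17 -4.09 0 -0.5" --pt "-1 -1.17 -4.09 -0.7 -0.5" --pt "-1 -1.17 -4.09 -1.25 -0.5" --pt "-1 -1.17 -4.09 -1.25 -0.5" --pt "-1 -1.17 -4.09 -1.25 -0.5" --pt "-1 -1.17 -4.09 -1.25 -0.5"

```text
t: 31.98
tool_pos: [613.0, -285.2, 170.9]
ee_rot: [[0.992, 0.001, 0.125], [-0.125, -0.001, 0.992], [0.001, -1.0, -0.0]]
force: [-0.2, 0.1, -1.4]
opening: 0.228
```

Run:
```python
from h import *
s=read_state(); print(s["force"],s["tool_pos"])
p=cam("wrist"); cv2.imwrite("pics/w9.png",p["image"])
for b in blobs(p,57,67,200,(560,665,-340,-230)): print(b)
w=cloud(p)
p=cam("side")
for b in blobs(p,80,110,5,(560,665,-340,-230)): print("blade",b)
```

```text
[-0.16660459  0.13921648 -1.41457617] [ 613.04394887 -285.16504503  170.90887758]
{'c': (612.2, -285.6), 'size': (73.6, 58.1), 'ang': -7.6, 'z': 62.5, 'px': [278.0, 202.0], 'n': 5757}
blade {'c': (611.2, -282.2), 'size': (26.2, 10.1), 'ang': -10.3, 'z': 96.4, 'px': [285.0, 116.0], 'n': 68}
```

View pics/w9.png

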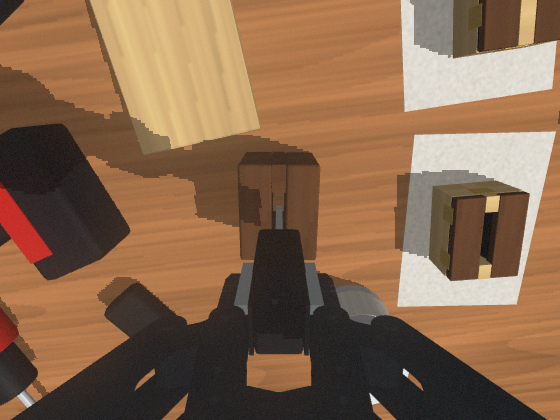

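Free-air control reads about -0.3/-1.0 N, so all four drag (down +4 to +5 N, up -3 to -6.6 N). The blade is lined up over the slot at (279,210), so I'll insert it.

Emit:
move_arm --pt "-1 0 0 -0.4 0" --pt "-1 0 0 -0.7 0" --pt "-1 0 0 -1.0 0" --pt "-1 0 0 -1.3 0" --pt "-1 0 0 -1.6 0" --pt "-1 0 0 -1.8 0" --pt "-1 0 0 -1.95 0" --pt "-1 0 0 -1.97 0" --pt "-1 0 0 -1.97 0"

```text
t: 33.2
tool_pos: [612.8, -285.1, 91.4]
ee_rot: [[0.992, 0.0, 0.125], [-0.125, -0.0, 0.992], [0.0, -1.0, -0.0]]
force: [-3.0, 0.3, 4.5]
opening: 0.229
```

Emit:
move_arm --pt "0 0 0 0 0" --pt "0 0 0 0 0" --pt "0.1 0 0 0 0" --pt "0.1 0 0 0 0" --pt "0.1 0 0 1 0" --pt "0.1 0 0 2 0" --pt "0.1 0 0 3 0" --pt "0.1 0 0 4 0" --pt "0.1 0 0 4 0" --pt "0.1 0 0 4 0"

```text
t: 34.45
tool_pos: [612.5, -285.0, 250.4]
ee_rot: [[0.992, -0.001, 0.125], [-0.125, 0.0, 0.992], [-0.001, -1.0, 0.0]]
force: [0.2, -0.0, -0.4]
opening: 0.55
```

Run:
```python
from h import *
s=read_state(); print(s["force"],s["tool_pos"])
p=cam("wrist"); cv2.imwrite("pics/w10.png",p["image"])
for r in ((98,112),(57,67)):
  for b in blobs(p,*r,200,(560,665,-340,-230)): print(b)
for b in blobs(p,12,20,2000): print(b)
p=cam("side")
for r in ((12.5,20),(98,112),(41,50)):
  for b in blobs(p,*r,50,(380,710,-410,160)): print("side",b)
```

```text
[ 0.17060201 -0.01158136 -0.36587361] [ 612.45797385 -285.02684202  250.4097372 ]
{'c': (611.8, -285.1), 'size': (40.0, 19.7), 'ang': -7.1, 'z': 104.4, 'px': [278.0, 199.0], 'n': 1116}
{'c': (612.7, -285.7), 'size': (74.3, 58.0), 'ang': -7.5, 'z': 62.5, 'px': [278.0, 183.0], 'n': 3307}
{'c': (491.4, -349.2), 'size': (135.6, 100.2), 'ang': 5.5, 'z': 16.5, 'px': [197.0, 66.0], 'n': 13997}
side {'c': (477.4, -345.9), 'size': (159.9, 104.3), 'ang': 4.3, 'z': 15.6, 'px': [330.0, 126.0], 'n': 984}
side {'c': (466.2, -79.0), 'size': (101.0, 7.6), 'ang': 0.4, 'z': 15.1, 'px': [332.0, 190.0], 'n': 78}
side {'c': (496.0, 141.3), 'size': (86.7, 5.8), 'ang': -5.2, 'z': 16.3, 'px': [316.0, 255.0], 'n': 66}
side {'c': (610.9, -282.2), 'size': (39.4, 26.1), 'ang': -7.7, 'z': 102.7, 'px': [285.0, 115.0], 'n': 82}
side {'c': (615.5, -256.7), 'size': (72.8, 8.3), 'ang': -7.3, 'z': 44.9, 'px': [283.0, 136.0], 'n': 58}
side {'c': (658.9, -119.3), 'size': (72.3, 61.3), 'ang': -0.6, 'z': 43.7, 'px': [263.0, 168.0], 'n': 320}
side {'c': (466.1, -105.7), 'size': (102.0, 59.7), 'ang': 1.4, 'z': 43.6, 'px': [332.0, 176.0], 'n': 475}
side {'c': (670.9, 99.1), 'size': (81.2, 60.3), 'ang': 3.7, 'z': 43.8, 'px': [249.0, 230.0], 'n': 511}
side {'c': (508.6, 113.0), 'size': (119.9, 59.4), 'ang': -5.7, 'z': 43.7, 'px': [313.0, 239.0], 'n': 808}
```

Blade back in (top at 104.4 mm). Next: an exact look at the slab, on the way to the large case.

Emit:
move_arm --pt "0.5 -3.36 -1.58 0 1.24" --pt "0.5 -3.36 -1.58 0 1.24" --pt "0.5 -3.36 -1.58 0 1.24" --pt "0.5 -3.36 -1.58 0 1.24" --pt "0.5 -3.36 -1.58 0 1.24" --pt "0.5 -3.36 -1.58 0 1.24" --pt "0.5 -3.36 -1.58 0 1.24"

```text
t: 35.42
tool_pos: [478.7, -347.8, 250.8]
ee_rot: [[0.996, -0.0, -0.092], [0.092, 0.0, 0.996], [-0.0, -1.0, 0.0]]
force: [-0.0, 0.6, -0.3]
opening: 0.756
```

Run:
```python
from h import *
s=read_state(); print(s["tool_pos"])
p=cam("wrist")
for b in blobs(p,12,20,2000): print(b)
```

```text
[ 478.74436009 -347.81909008  250.82367925]
{'c': (391.1, -547.6), 'size': (128.6, 74.4), 'ang': 32.8, 'z': 16.5, 'px': [63.0, 69.0], 'n': 3023}
{'c': (479.0, -350.2), 'size': (159.7, 100.2), 'ang': 5.5, 'z': 16.5, 'px': [277.0, 171.0], 'n': 13393}
```

Emit:
move_arm --pt "1 0.78 11.48 0 -1.13" --pt "1 0.78 11.48 0 -1.13" --pt "1 0.78 11.48 0 -1.13" --pt "1 0.78 11.48 0 -1.13" --pt "1 0.78 11.48 0 -1.13" --pt "1 0.78 11.48 0 -1.13" --pt "1 0.78 11.48 0 -1.13" --pt "1 0.78 11.48 0 -1.13" --pt "1 0.78 11.48 0 -1.13" --pt "1 0.78 11.48 0 -1.13" --pt "1 0.78 11.48 0 -1.13" --pt "1 0.78 11.48 0 -1.13" --pt "1 0.78 11.48 -1.5 -1.13" --pt "1 0.78 11.48 -3 -1.13" --pt "1 0.78 11.48 -4.2 -1.13" --pt "1 0.78 11.48 -5 -1.13" --pt "1 0.78 11.48 -5.6 -1.13" --pt "1 0.78 11.48 -5.6 -1.13" --pt "1 0.78 11.48 -5.6 -1.13"

```text
t: 37.85
tool_pos: [509.8, 110.8, 28.0]
ee_rot: [[0.994, 0.001, 0.106], [-0.106, 0.0, 0.994], [0.001, -1.0, 0.0]]
force: [0.0, 0.3, 0.8]
opening: 1.0
```

Emit:
move_arm --pt "-1 0 0 0 0" --pt "-1 0 0 0 0" --pt "-1 0 0 0 0" --pt "-1 0 0 0 0" --pt "-1 0 0 0 0" --pt "-1 0 0 0 0" --pt "-1 0 0 0 0" --force 70

```text
t: 38.72
tool_pos: [509.9, 111.0, 28.1]
ee_rot: [[0.994, 0.001, 0.106], [-0.106, 0.0, 0.994], [0.001, -1.0, 0.0]]
force: [-1.6, -0.7, 14.0]
opening: 0.642
```

Emit:
move_arm --pt "-1 0 0 1 0" --pt "-1 0 0 2 0" --pt "-1 0 0 2.5 0" --pt "-1 -0.77 -11.53 2.5 1.15" --pt "-1 -0.77 -11.53 2.5 1.15" --pt "-1 -0.77 -11.53 2.5 1.15" --pt "-1 -0.77 -11.53 2.5 1.15" --pt "-1 -0.77 -11.53 2.5 1.15" --pt "-1 -0.77 -11.53 2.5 1.15" --pt "-1 -0.77 -11.53 2.5 1.15" --pt "-1 -0.77 -11.53 2.5 1.15" --pt "-1 -0.77 -11.53 2.5 1.15" --pt "-1 -0.77 -11.53 2.5 1.15" --pt "-1 -0.77 -11.53 2.5 1.15" --pt "-1 -0.77 -11.53 2.5 1.15" --pt "-1 -0.77 -11.53 1.8 1.15" --pt "-1 -0.77 -11.53 1.2 1.15" --pt "-1 -0.77 -11.53 1.2 1.15"

```text
t: 40.98
tool_pos: [478.2, -349.6, 74.0]
ee_rot: [[0.995, -0.002, -0.095], [0.095, 0.001, 0.995], [-0.002, -1.0, 0.001]]
force: [0.4, 0.2, -9.7]
opening: 0.639
```

Run:
```python
from h import *
s=read_state(); print(s["tool_pos"],s["force"],s["opening"])
p=cam("wrist")
for b in blobs(p,12,20,2000): print(b)
for b in blobs(p,70,115,1000): print(b)
p=cam("side"); x,y,z=s["tool_pos"]
for b in blobs(p,40,120,50,(x-80,x+80,y-60,y+60)): print("side",b)
for b in blobs(p,41,50,50,(380,710,-200,160)): print("side",b)
```

```text
[ 478.17510658 -349.62857322   73.98215486] [ 0.42194897  0.23811197 -9.74189527] 0.6387983152591736
{'c': (448.9, -353.2), 'size': (100.4, 99.0), 'ang': -84.5, 'z': 16.4, 'px': [276.0, 136.0], 'n': 10057}
{'c': (466.1, -351.2), 'size': (111.1, 100.5), 'ang': 40.0, 'z': 90.4, 'px': [278.0, 278.0], 'n': 43815}
side {'c': (475.6, -333.9), 'size': (120.7, 88.7), 'ang': 7.4, 'z': 85.0, 'px': [331.0, 113.0], 'n': 848}
side {'c': (659.0, -118.8), 'size': (71.9, 60.7), 'ang': -3.0, 'z': 43.5, 'px': [263.0, 168.0], 'n': 326}
side {'c': (466.5, -105.2), 'size': (101.5, 60.2), 'ang': 0.8, 'z': 43.7, 'px': [332.0, 176.0], 'n': 488}
side {'c': (671.5, 99.3), 'size': (80.8, 60.5), 'ang': 5.5, 'z': 43.8, 'px': [249.0, 230.0], 'n': 503}
```

Emit:
move_arm --pt "-1 0.02 -0.01 -0.3 0" --pt "-1 0.02 -0.01 -0.55 0" --pt "-1 0.02 -0.01 -0.7 0" --pt "-1 0.02 -0.01 -0.75 0" --pt "-1 0.02 -0.01 -0.75 0" --pt "-1 0.02 -0.01 -0.75 0" --pt "1 0.02 -0.01 -0.75 0" --pt "1 0.02 -0.01 -0.75 0" --pt "1 0.02 -0.01 -0.75 0" --pt "1 0.02 -0.01 -0.75 0" --pt "1 0.02 -0.01 -0.75 0"

```text
t: 42.45
tool_pos: [479.5, -350.7, 45.1]
ee_rot: [[0.996, 0.0, -0.095], [0.095, -0.0, 0.996], [0.0, -1.0, -0.0]]
force: [-0.6, 0.1, -0.2]
opening: 0.998
```

Emit:
move_arm --pt "1 0 0 0.8 0" --pt "1 0 0 2 0" --pt "1 0 0 3.2 0" --pt "1 0 0 4.5 0" --pt "1 0 0 5.2 0" --pt "1 0 0 5.2 0" --pt "1 0 0 5.2 0"

```text
t: 43.32
tool_pos: [479.2, -350.6, 252.3]
ee_rot: [[0.996, -0.001, -0.094], [0.094, 0.0, 0.996], [-0.001, -1.0, 0.0]]
force: [-0.4, -0.2, -0.3]
opening: 0.997
```

```bash
cat > chk.py <<'E'
import sys
from h import *
lo=float(sys.argv[1])
s=read_state(); print(np.round(s["tool_pos"],1),np.round(s["force"],1),s["opening"])
p=cam("wrist")
for r in ((12,20),(38,50),(lo-5,lo+5)):
  for b in blobs(p,*r,1500): print(r,b)
p=cam("side")
for b in blobs(p,41,50,50,(380,710,-200,160)): print("side",b)
E
python3 chk.py 60
```

```text
[ 479.2 -350.6  252.3] [-0.4 -0.2 -0.3] 0.9965622320317427
(12, 20) {'c': (393.2, -548.8), 'size': (129.7, 74.2), 'ang': 30.9, 'z': 16.5, 'px': [67.0, 70.0], 'n': 2958}
(12, 20) {'c': (478.5, -350.2), 'size': (158.6, 100.2), 'ang': 5.5, 'z': 16.5, 'px': [280.0, 158.0], 'n': 6069}
(38, 50) {'c': (467.4, -107.6), 'size': (104.3, 58.1), 'ang': 1.0, 'z': 44.5, 'px': [517.0, 191.0], 'n': 5552}
(38, 50) {'c': (613.8, -553.3), 'size': (128.4, 120.6), 'ang': -48.1, 'z': 48.0, 'px': [86.0, 285.0], 'n': 3573}
(55.0, 65.0) {'c': (479.1, -351.3), 'size': (119.8, 56.6), 'ang': 5.5, 'z': 60.5, 'px': [278.0, 182.0], 'n': 6629}
(55.0, 65.0) {'c': (586.9, -465.0), 'size': (108.8, 54.2), 'ang': 17.6, 'z': 60.5, 'px': [159.0, 262.0], 'n': 3408}
(55.0, 65.0) {'c': (652.1, -601.4), 'size': (102.6, 41.0), 'ang': 17.2, 'z': 60.3, 'px': [37.0, 311.0], 'n': 2513}
(55.0, 65.0) {'c': (612.0, -285.7), 'size': (74.6, 58.4), 'ang': -7.3, 'z': 62.5, 'px': [324.0, 303.0], 'n': 2121}
side {'c': (658.9, -119.6), 'size': (72.4, 59.5), 'ang': -2.2, 'z': 43.6, 'px': [263.0, 168.0], 'n': 333}
side {'c': (466.7, -104.1), 'size': (102.0, 61.3), 'ang': 0.0, 'z': 43.7, 'px': [332.0, 176.0], 'n': 479}
side {'c': (671.3, 99.2), 'size': (81.4, 58.9), 'ang': 4.6, 'z': 43.7, 'px': [249.0, 230.0], 'n': 499}
```

Emit:
move_arm --pt "1 -0.29 6.09 0 -0.45" --pt "1 -0.29 6.09 0 -0.45" --pt "1 -0.29 6.09 0 -0.45" --pt "1 -0.29 6.09 0 -0.45" --pt "1 -0.29 6.09 0 -0.45" --pt "1 -0.29 6.09 0 -0.45" --pt "1 -0.29 6.09 0 -0.45" --pt "1 -0.29 6.09 -1.5 -0.45" --pt "1 -0.29 6.09 -3 -0.45" --pt "1 -0.29 6.09 -4.2 -0.45" --pt "1 -0.29 6.09 -5 -0.45" --pt "1 -0.29 6.09 -5.6 -0.45" --pt "1 -0.29 6.09 -5.6 -0.45" --pt "1 -0.29 6.09 -5.6 -0.45"

```text
t: 45.18
tool_pos: [468.1, -107.6, 29.8]
ee_rot: [[1.0, 0.001, -0.015], [0.015, -0.0, 1.0], [0.001, -1.0, -0.0]]
force: [-0.3, 0.5, 0.4]
opening: 0.999
```

Emit:
move_arm --pt "-1 0 0 0 0" --pt "-1 0 0 0 0" --pt "-1 0 0 0 0" --pt "-1 0 0 0 0" --pt "-1 0 0 0 0" --pt "-1 0 0 0 0" --pt "-1 0 0 0 0"

```text
t: 46.05
tool_pos: [468.2, -107.2, 30.0]
ee_rot: [[1.0, 0.001, -0.016], [0.016, -0.0, 1.0], [0.001, -1.0, -0.0]]
force: [-2.8, 0.1, 14.3]
opening: 0.645
```

Emit:
move_arm --pt "-1 0 0 1 0" --pt "-1 0 0 2 0" --pt "-1 0 0 3.2 0" --pt "-1 0.29 -6.1 3.2 0.46" --pt "-1 0.29 -6.1 3.2 0.46" --pt "-1 0.29 -6.1 3.2 0.46" --pt "-1 0.29 -6.1 3.2 0.46" --pt "-1 0.29 -6.1 3.2 0.46" --pt "-1 0.29 -6.1 3.2 0.46" --pt "-1 0.29 -6.1 3.2 0.46" --pt "-1 0.29 -6.1 3.2 0.46" --pt "-1 0.29 -6.1 2.6 0.46" --pt "-1 0.29 -6.1 2.1 0.46" --pt "-1 0.29 -6.1 2.1 0.46" --pt "-1 0.29 -6.1 2.1 0.46"

```text
t: 47.92
tool_pos: [479.9, -351.1, 113.9]
ee_rot: [[0.995, 0.001, -0.097], [0.097, -0.001, 0.995], [0.001, -1.0, -0.001]]
force: [-0.6, -0.2, -8.9]
opening: 0.649
```

Emit:
move_arm --pt "-1 0 0 -0.25 0" --pt "-1 0 0 -0.45 0" --pt "-1 0 0 -0.55 0" --pt "-1 0 0 -0.59 0" --pt "-1 0 0 -0.59 0" --pt "-1 0 0 -0.59 0" --pt "1 0 0 -0.59 0" --pt "1 0 0 -0.59 0" --pt "1 0 0 -0.59 0" --pt "1 0 0 -0.59 0" --pt "1 0 0 -0.59 0" --pt "1 0 0 0.5 0" --pt "1 0 0 1.7 0" --pt "1 0 0 2.9 0" --pt "1 0 0 3.6 0" --pt "1 0 0 3.6 0" --pt "1 0 0 3.6 0"

```text
t: 50.05
tool_pos: [479.2, -351.0, 256.4]
ee_rot: [[0.995, -0.001, -0.096], [0.096, 0.0, 0.995], [-0.001, -1.0, 0.0]]
force: [-0.8, -0.4, -0.4]
opening: 1.0
```

```bash
python3 chk.py 104
```

```text
[ 479.2 -351.   256.4] [-0.8 -0.4 -0.4] 0.9997190165948141
(12, 20) {'c': (397.0, -570.9), 'size': (131.4, 71.5), 'ang': 7.2, 'z': 16.5, 'px': [70.0, 68.0], 'n': 2882}
(12, 20) {'c': (479.0, -350.2), 'size': (159.7, 100.1), 'ang': 5.5, 'z': 16.5, 'px': [281.0, 151.0], 'n': 5003}
(38, 50) {'c': (614.2, -554.3), 'size': (130.4, 120.9), 'ang': -47.7, 'z': 48.0, 'px': [88.0, 283.0], 'n': 3492}
(99.0, 109.0) {'c': (478.3, -351.5), 'size': (103.8, 56.1), 'ang': 5.7, 'z': 104.5, 'px': [278.0, 193.0], 'n': 7161}
side {'c': (658.6, -119.5), 'size': (72.0, 59.9), 'ang': -0.9, 'z': 43.7, 'px': [263.0, 168.0], 'n': 312}
side {'c': (672.1, 99.6), 'size': (81.3, 60.7), 'ang': 6.2, 'z': 43.7, 'px': [248.0, 230.0], 'n': 503}
```

Emit:
move_arm --pt "1 4.9 11.23 0 -0.04" --pt "1 4.9 11.23 0 -0.04" --pt "1 4.9 11.23 0 -0.04" --pt "1 4.9 11.23 0 -0.04" --pt "1 4.9 11.23 0 -0.04" --pt "1 4.9 11.23 0 -0.04" --pt "1 4.9 11.23 0 -0.04" --pt "1 4.9 11.23 0 -0.04" --pt "1 4.9 11.23 0 -0.04" --pt "1 4.9 11.23 0 -0.04" --pt "1 4.9 11.23 0 -0.04" --pt "1 4.9 11.23 0 -0.04" --pt "1 4.9 11.23 -1.5 -0.04" --pt "1 4.9 11.23 -3 -0.04" --pt "1 4.9 11.23 -4.2 -0.04" --pt "1 4.9 11.23 -5 -0.04" --pt "1 4.9 11.23 -5.7 -0.04" --pt "1 4.9 11.23 -5.7 -0.04" --pt "1 4.9 11.23 -5.7 -0.04"

```text
t: 52.52
tool_pos: [676.0, 98.0, 30.5]
ee_rot: [[0.996, 0.001, -0.089], [0.089, 0.0, 0.996], [0.001, -1.0, 0.0]]
force: [-0.2, -0.3, 0.0]
opening: 0.999
```

Emit:
move_arm --pt "-1 0 0 0 0" --pt "-1 0 0 0 0" --pt "-1 0 0 0 0" --pt "-1 0 0 0 0" --pt "-1 0 0 0 0" --pt "-1 0 0 0 0" --pt "-1 0 0 0 0"

```text
t: 53.4
tool_pos: [675.9, 98.0, 30.3]
ee_rot: [[0.996, 0.001, -0.089], [0.089, -0.0, 0.996], [0.001, -1.0, -0.0]]
force: [-2.7, -1.0, 11.0]
opening: 0.644
```

Emit:
move_arm --pt "-1 0 0 1 0" --pt "-1 0 0 2 0" --pt "-1 0 0 3.2 0" --pt "-1 0 0 4.2 0" --pt "-1 -4.9 -11.22 4.2 0.04" --pt "-1 -4.9 -11.22 4.2 0.04" --pt "-1 -4.9 -11.22 4.2 0.04" --pt "-1 -4.9 -11.22 4.2 0.04" --pt "-1 -4.9 -11.22 4.2 0.04" --pt "-1 -4.9 -11.22 4.2 0.04" --pt "-1 -4.9 -11.22 4.2 0.04" --pt "-1 -4.9 -11.22 4.2 0.04" --pt "-1 -4.9 -11.22 4.2 0.04" --pt "-1 -4.9 -11.22 4.2 0.04" --pt "-1 -4.9 -11.22 4.2 0.04" --pt "-1 -4.9 -11.22 4.2 0.04" --pt "-1 -4.9 -11.22 4.2 0.04" --pt "-1 -4.9 -11.22 3.6 0.04" --pt "-1 -4.9 -11.22 3.1 0.04" --pt "-1 -4.9 -11.22 3.1 0.04"

```text
t: 55.9
tool_pos: [479.1, -350.3, 152.2]
ee_rot: [[0.995, -0.002, -0.097], [0.097, 0.001, 0.995], [-0.002, -1.0, 0.001]]
force: [0.4, -0.6, -8.1]
opening: 0.637
```

Emit:
move_arm --pt "-1 0 0 0 0" --pt "-1 0 0 0 0"

```text
t: 56.15
tool_pos: [479.8, -350.9, 153.9]
ee_rot: [[0.995, 0.001, -0.096], [0.096, -0.001, 0.995], [0.001, -1.0, -0.001]]
force: [0.4, -0.6, -9.2]
opening: 0.643
```

Emit:
move_arm --pt "-1 0 0 -0.2 0" --pt "-1 0 0 -0.38 0" --pt "-1 0 0 -0.46 0" --pt "-1 0 0 -0.48 0" --pt "-1 0 0 -0.48 0" --pt "-1 0 0 -0.48 0" --pt "1 0 0 -0.48 0" --pt "1 0 0 -0.48 0" --pt "1 0 0 -0.48 0" --pt "1 0 0 -0.48 0" --pt "1 0 0 -0.48 0" --pt "1 0 0 0.5 0" --pt "1 0 0 1.7 0" --pt "1 0 0 2.6 0" --pt "1 0 0 2.6 0" --pt "1 0 0 2.6 0"

```text
t: 58.15
tool_pos: [479.2, -350.7, 256.4]
ee_rot: [[0.995, -0.001, -0.096], [0.096, 0.0, 0.995], [-0.001, -1.0, 0.0]]
force: [-0.4, 0.1, -0.1]
opening: 1.0
```

```bash
python3 chk.py 148
```

```text
[ 479.2 -350.7  256.4] [-0.4  0.1 -0.1] 0.9995132342399364
(12, 20) {'c': (386.8, -549.9), 'size': (128.2, 75.1), 'ang': 33.1, 'z': 16.5, 'px': [69.0, 69.0], 'n': 2842}
(12, 20) {'c': (478.9, -350.3), 'size': (159.4, 100.2), 'ang': 5.5, 'z': 16.4, 'px': [281.0, 138.0], 'n': 3889}
(38, 50) {'c': (613.8, -554.4), 'size': (129.7, 121.7), 'ang': -47.2, 'z': 48.0, 'px': [87.0, 283.0], 'n': 3518}
(143.0, 153.0) {'c': (479.1, -351.0), 'size': (88.6, 56.9), 'ang': 5.2, 'z': 148.5, 'px': [279.0, 210.0], 'n': 8105}
side {'c': (659.0, -118.9), 'size': (71.9, 58.9), 'ang': -2.5, 'z': 43.8, 'px': [263.0, 168.0], 'n': 318}
```

Emit:
move_arm --pt "1 4.5 5.73 0 -0.75" --pt "1 4.5 5.73 0 -0.75" --pt "1 4.5 5.73 0 -0.75" --pt "1 4.5 5.73 0 -0.75" --pt "1 4.5 5.73 0 -0.75" --pt "1 4.5 5.73 0 -0.75" --pt "1 4.5 5.73 0 -0.75" --pt "1 4.5 5.73 -1 -0.75" --pt "1 4.5 5.73 -1 -0.75" --pt "1 4.5 5.73 -1 -0.75" --pt "1 4.5 5.73 -1 -0.75"

```text
t: 59.62
tool_pos: [659.8, -121.8, 218.4]
ee_rot: [[0.999, 0.002, 0.035], [-0.035, -0.0, 0.999], [0.002, -1.0, -0.0]]
force: [0.5, -0.3, -0.0]
opening: 0.997
```

```bash
python3 chk.py 62
```

```text
[ 659.8 -121.8  218.4] [ 0.5 -0.3 -0. ] 0.9974834824206606
(12, 20) {'c': (526.4, -334.7), 'size': (80.5, 63.7), 'ang': -84.6, 'z': 16.4, 'px': [48.0, 51.0], 'n': 3922}
(38, 50) {'c': (660.4, -121.8), 'size': (72.9, 56.8), 'ang': -1.6, 'z': 44.5, 'px': [279.0, 190.0], 'n': 4235}
(57.0, 67.0) {'c': (612.9, -285.4), 'size': (74.2, 59.1), 'ang': -7.5, 'z': 62.4, 'px': [88.0, 143.0], 'n': 4064}
side {'c': (658.9, -118.9), 'size': (72.8, 61.7), 'ang': -4.2, 'z': 43.8, 'px': [263.0, 168.0], 'n': 316}
```

Emit:
move_arm --pt "1 0.01 0 -1.2 0" --pt "1 0.01 0 -2.4 0" --pt "1 0.01 0 -3.6 0" --pt "1 0.01 0 -4.2 0" --pt "1 0.01 0 -4.7 0" --pt "1 0.01 0 -4.7 0" --pt "1 0.01 0 -4.7 0" --pt "-1 0.01 0 -4.7 0" --pt "-1 0.01 0 -4.7 0" --pt "-1 0.01 0 -4.7 0" --pt "-1 0.01 0 -4.7 0" --pt "-1 0.01 0 -4.7 0" --pt "-1 0.01 0 -4.7 0" --pt "-1 0.01 0 -4.7 0"

```text
t: 61.48
tool_pos: [660.2, -121.4, 30.1]
ee_rot: [[0.999, 0.001, 0.035], [-0.035, -0.0, 0.999], [0.001, -1.0, -0.0]]
force: [-2.4, 1.2, 9.7]
opening: 0.644
```

Emit:
move_arm --pt "-1 0 0 1 0" --pt "-1 0 0 2.2 0" --pt "-1 0 0 3.6 0" --pt "-1 0 0 5 0" --pt "-1 0 0 5.2 0" --pt "-1 -4.51 -5.73 5.2 0.75" --pt "-1 -4.51 -5.73 5.2 0.75" --pt "-1 -4.51 -5.73 5.2 0.75" --pt "-1 -4.51 -5.73 5.2 0.75" --pt "-1 -4.51 -5.73 5.2 0.75" --pt "-1 -4.51 -5.73 5.2 0.75" --pt "-1 -4.51 -5.73 5.2 0.75" --pt "-1 -4.51 -5.73 5.2 0.75" --pt "-1 -4.51 -5.73 5.2 0.75" --pt "-1 -4.51 -5.73 4.7 0.75" --pt "-1 -4.51 -5.73 4.2 0.75" --pt "-1 -4.51 -5.73 4.2 0.75" --pt "-1 -4.51 -5.73 4.2 0.75"

```text
t: 63.72
tool_pos: [479.9, -350.6, 197.9]
ee_rot: [[0.995, 0.001, -0.096], [0.096, -0.0, 0.995], [0.001, -1.0, -0.001]]
force: [0.1, 0.2, -8.2]
opening: 0.643
```

Target TCP z is 178.5, so lower 19.4 mm (-0.48).

Emit:
move_arm --pt "-1 0 0 -0.2 0" --pt "-1 0 0 -0.38 0" --pt "-1 0 0 -0.46 0" --pt "-1 0 0 -0.48 0" --pt "-1 0 0 -0.48 0" --pt "-1 0 0 -0.48 0" --pt "1 0 0 -0.48 0" --pt "1 0 0 -0.48 0" --pt "1 0 0 -0.48 0" --pt "1 0 0 -0.48 0" --pt "1 0 0 -0.48 0" --pt "1 0 0 0.5 0" --pt "1 0 0 1.5 0" --pt "1 0 0 2.4 0" --pt "1 0 0 2.4 0" --pt "1 0 0 2.4 0"

```text
t: 65.72
tool_pos: [479.3, -350.7, 292.4]
ee_rot: [[0.995, -0.001, -0.096], [0.096, 0.0, 0.995], [-0.001, -1.0, 0.0]]
force: [0.1, 1.0, -0.5]
opening: 1.005
```

```bash
python3 chk.py 192
python3 - <<'E'
from h import *
p=cam("side"); q=cam("scene")
cv2.imwrite("pics/fin.png",np.vstack([cv2.resize(p["image"][60:260,200:420],(660,300)),cv2.resize(q["image"][130:330,60:280],(660,300))]))
for r in ((98,112),):
  for b in blobs(p,*r,40,(560,665,-340,-230)): print(b)
E
```

```text
[ 479.3 -350.7  292.4] [ 0.1  1.  -0.5] 1.0049151929104794
(12, 20) {'c': (390.0, -546.3), 'size': (128.6, 97.2), 'ang': 23.2, 'z': 16.6, 'px': [90.0, 68.0], 'n': 2503}
(12, 20) {'c': (445.4, -353.3), 'size': (100.0, 92.0), 'ang': -84.4, 'z': 16.4, 'px': [280.0, 120.0], 'n': 2664}
(38, 50) {'c': (619.0, -549.7), 'size': (131.8, 131.1), 'ang': -49.1, 'z': 47.9, 'px': [104.0, 269.0], 'n': 3027}
(187.0, 197.0) {'c': (479.4, -351.1), 'size': (72.7, 57.0), 'ang': 5.6, 'z': 192.5, 'px': [278.0, 215.0], 'n': 6875}
{'c': (610.4, -281.7), 'size': (39.5, 24.0), 'ang': -13.2, 'z': 102.7, 'px': [285.0, 115.0], 'n': 75}
```

View pics/fin.png

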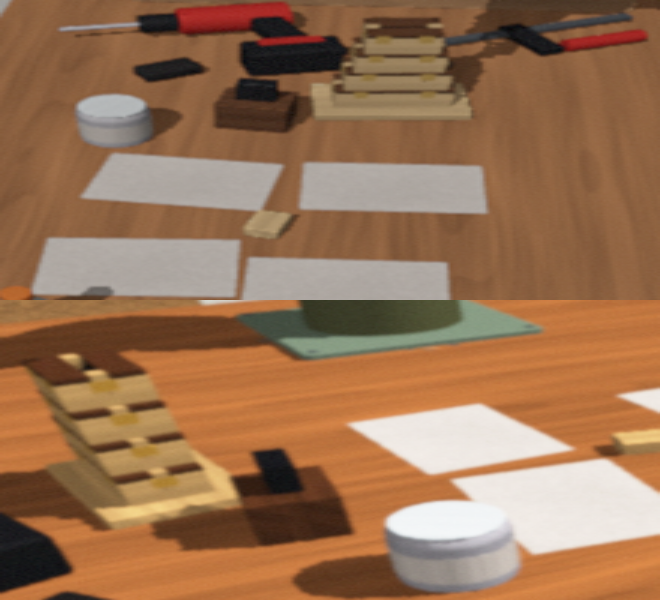

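The picture shows a square stack of four cases on the slab (400,70 upper; 115,430 lower) and the blade seated in its stand. Nothing else has moved.

```bash
python3 -c "
from bench import order
print(order.sign_off())"
```

```text
the job is handed in; nothing more can be done
None
```

All four cases drag, so all four are stacked on the solid board and the slatted board is empty. The job is handed in; no verdict was reported.

- **Probing:** I slid the blade about 30 mm into the large, medium, small and smallest case, in that order. In steady motion the medium, small and smallest resisted by about +4 to +5 N going down and -6.5 N coming up. The large case rubbed least, about +3.8 N down and -3 N up. The same motion in free air read only -0.3 and -1.0 N, so I judged the large one as dragging too.
- **Blade:** It is back in its stand. Its top measured 104.4 mm, which means fully down, within about 1 mm of the stand's centre.
- **Stack:** Each case measured within about 1.5 mm of the board's centre and 0.5° of its direction, checked as it was placed. After the last case the stack top was 192.5 mm, as expected for four cases.
- **Everything else:** The final picture shows the tin and offcut unmoved; the jar and glue bottle are mostly or wholly outside that crop. I saw no contact with any of them. The smallest case had not been knocked aside when I picked it up.

Wrist and side cameras differed by 1 to 2 mm, and I used the wrist values. No check failed. The run took about 66 s of the 210 s allowed.

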